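# Swap tin and jar at the spray stand, then spray

## Robot

A 6-joint arm with a two-finger parallel gripper is mounted at the origin on a cart in front of the work surface, level with it; the furniture and walls round the work are solid. World frame = base frame: x ahead of the robot, y to its left, z up, the work surface at z = 0. Lengths are in m, angles in rad, forces in N, time in s.
With the tool pointing down it reaches from about 0.35 to 0.775 m from the base axis. Payload 5.5 kg.
Tool frame: the origin (TCP) lies at the very end of the fingers, on their centre line; the grasp point (between the pads) lies 19 mm behind it; z points along the fingers, x is the direction in which the jaws open and shut, and the axes are right-handed (so a half turn about z gives the same grasp; the last joint's range is limited). The gripper opens to 85 mm and grips with 20 to 120 N. Pads are 22 mm wide; open, the fingers measure 114 mm over their backs; the gripper's body (76 mm by 85 mm) begins 54 mm behind the grasp point. The pads swing forward as they close: fully open they stand 13 mm farther back than shut.
Start: joints at [-1.458, 0.313, 0.046, 1.304, 0, 1.431], TCP at [0.144, -0.557, 0.231] pointing down, gripper open.
Joint ranges: [-2.76, 2.76], [-0.86, 1.69], [-1.03, 1.26], [-2.2, 2.34], [-1.47, 1.5], [-3.14, 3.14]. Speed limits (rad/s): [2.57, 2.57, 3.14, 3.14, 3.14, 3.14].

## Interface

Orientations are given as a unit quaternion [w, x, y, z].
In Python, from workcell import env gives the robot as it stands.
- The arm moves only by the shell command python3 -m inch 'ROWS' [FORCE]. ROWS is JSON, a list of rows, each a list of 7 numbers: the turn, a rotation vector about the tool's x, y, z each as a share of 8 degrees, from -1 to 1, then the shift along the tool's x, y, z each as a share of 0.05 m, from -1 to 1, then the closure, from 0 (fully open) to 1 (shut). A call has 1 to 12 rows; each row shifts and turns the commanded pose from where the row before left it, along the tool's axes as they then stand; what a row does not reach is not made up. A row lasts 1/10 s, in which the tool goes at most 50 mm and 8.59 degrees, less where a joint would pass 70% of its speed; a pose out of reach is approached as far as the arm can. A call with a number of a shift or a turn outside -1 to 1 is refused whole. A call with a gripper value outside its range is refused whole. The fingers move at their own pace and stop on an object; FORCE is the grip in N (left out, the last holds). Time passes only in rows, so rows that do not move let the fingers close. It gives the time, the measured TCP pose, the force and the opening at its end, in the units of the state.
- env.get_state(): the state, without advancing time (a new reading comes with each control period).
- env.read_camera(name): name is "scene" or "top" or "wrist"; returns the picture (420x560x3 uint8, red, green, blue); there is no depth.
- env.calibration(name): a dict with "fx", "fy", "cx", "cy" (pixels), "k1" (the pictures are not rectified: a ray, as slopes to the right and down, at radius r is drawn at 1 + k1 r^2 times it, then the intrinsics apply), "rvec" (rotation vector, rad) and "tvec" (3), from world to camera coordinates, as OpenCV has them; the wrist camera has in their place "hand_eye" (4x4, takes a point from camera to tool coordinates, whose origin is the TCP and whose axes are the tool frame's). Camera axes: x right, y down, z forward; pixel columns grow to the right and rows downward; lengths in m; the calibration is good to about 2 mm. A picture is of the moment at which its call begins: read the wrist's pose just before it. calibration takes no time and is no camera call.
- env.hand_in(): hands the job in, once; it reports no verdict.
The state is a dict: "clock": time; "joint_pos": joint angles; "qvel": joint speeds; "tau": joint torques, N m; "tcp_pos": TCP position; "orientation": TCP orientation; "wrist_force": force on the tool from outside, world axes, zero at the start; "ft_torque": the same for the moment, N m; "finger_gap": finger opening in m.
Only numpy, scipy, OpenCV 4.12 (cv2) and the standard library are available. Lean on these libraries where they do the work, as an engineer would, in place of code of your own. Each camera call takes 0.05 s, during which the arm holds its last target.

## Task

The jar in the metal spray stand has been misted already: swap it with the blue tin in the white waiting rack, so that each stands upright, squarely on the black pad in the other's bay, the tin with a broad side towards the spray can. Then press the red cap of the stand's spray can fully down briefly and let it come back up. Keep tin and jar upright, set them down without dropping them, and leave everything else on the bench where it is.

Things in the scene. Friction and masses are not known exactly. Their poses are not given: they have to be found in the camera images.
- tin_mid (a point): centre (half-way up) of the loose rectangular sample tin, blue with a thin steel band below its flush blue lid: 46 mm along its x, 60 mm along its y, 60 mm tall (z up), all faces straight and plain, about 0.18 kg. Its broad sides (60 wide) face along its x. It starts upright in the waiting rack with its axes nearly along the rack's, so there it can only be gripped across its 46 mm (along x); a half turn makes no difference to it.
- sample_tin: the same tin; origin at the centre of its underside
- jar_mid (a point): centre (half-way up) of the loose round screw-cap sample jar, sandy contents and light grey cap: 49 mm diameter, 60 mm tall (z up), about 0.12 kg. It starts upright in the spray stand, at any yaw.
- jar: the same jar; origin at the centre of its underside
- rack_bay (a point): centre of the waiting rack's black pad (80 mm along its x, 70 mm along its y), on the pad's top, 8 mm above the bench; z up. Two solid cheeks, 46 mm long in x and rising to 62 mm above the bench, stand at +y and -y with 70 mm clear between them; the bay is open along +x and -x, where the fingers go.
- waiting_rack: fixed white waiting rack, base 96 x 100 mm, 62 mm high; origin under the pad's centre. The bench half-way between rack and spray stand is clear for putting things down.
- stand_bay (a point): centre of the spray stand's black pad (59 mm along its x, 90 mm along its y), on the pad's top, 8 mm above the bench; z up. Two steel window frames, 54 mm wide in y and rising to 62 mm above the bench, stand at +x and -x, 59 mm clear between them; open along +y and -y, where the fingers go. The tin fits only with its x along this x (either way), gripped across its 60 mm.
- spray_stand: fixed aluminium spray stand; origin under the pad's centre, base from x = -44 to +156 mm, 100 mm wide in y. A white spray can with a green band, 48 mm diameter, is fixed on it 120 mm from the bay's centre along +x.
- cap_top (a point): centre of the top of the spray can's red cap (30 mm diameter), 126 mm above the bench when up; it moves down with the cap
- spray_cap (a joint): travel of the spray cap: 0 up, 0.008 m fully down; spring return, about 2 N to start and 6 N fully down
- lab_timer: loose white timer, 64 x 64 x 17 mm, a bystander behind the clear middle; origin at the centre of its underside
- masking_tape: loose roll of tape lying flat, 96 mm diameter, 25 mm tall, a bystander at the left; origin at the centre of its underside
- calliper: loose calliper lying flat, 224 mm long (along its y), a bystander at the right; origin at the centre of its underside
Things that resemble listed ones, but are neither listed nor needed, are in the scene too. What is meant by the jar is not green, and is the larger of those in its own colour. What is shaped like the sample_tin but green is not meant.

How it is judged:
By the outcome, as a careful person would: the job done as asked, in the order asked, and still so for the second after the job is handed in, with the robot touching nothing.
It also fails if it takes over 72 s, if anything falls off the work surface, if the arm or the gripper's body presses on something with over 40 N, if the wrist force passes 120 N, or if a joint passes its speed limit or range.

## Working session

There is one attempt and no reset: what is moved stays moved. The work goes in short steps, Python scripts to look and compute and a shell command to move; the robot and the scene stay as the last step left them, time stands still between calls to the robot, and variables do not carry over. Pictures are saved under pics/ and viewed, and the job is handed in when it is done.

```bash
ls; mkdir -p pics; python3 - <<'E'
from workcell import env
import cv2
print(env.get_state())
for n in("scene","top","wrist"):
    print(n,env.calibration(n))
    cv2.imwrite(f"pics/{n}0.png",env.read_camera(n)[:,:,::-1])
E
```

```text
pics
{'clock': 0.0, 'joint_pos': array([-1.45759369e+00,  3.13968012e-01,  4.49894299e-02,  1.30362485e+00,
        5.17085707e-06,  1.43118963e+00]), 'qvel': array([ 0.00130202,  0.0007646 , -0.0001675 ,  0.00012987, -0.00124018,
       -0.00050895]), 'tau': array([-5.89926967e-04, -4.80625033e+01,  2.98532653e+01,  1.91533560e-02,
       -2.16395433e-04, -1.74462343e-06]), 'tcp_pos': array([ 0.14375142, -0.5562076 ,  0.23043159]), 'orientation': array([-6.49090983e-04,  7.90608612e-01, -6.12321163e-01, -6.28565676e-04]), 'wrist_force': array([0.81960954, 0.52261921, 0.62190988]), 'ft_torque': array([-0.02133897, -0.00727511,  0.0407244 ]), 'finger_gap': 0.08528988809657148}
scene {'fx': 487.3958124991063, 'fy': 487.3958124991063, 'cx': 277.10580635918444, 'cy': 211.76062963581046, 'k1': -0.0014115905266080672, 'rvec': array([ 0.63321212, -2.63629602,  1.18242954]), 'tvec': array([0.45794047, 0.2449385 , 1.55030676])}
top {'fx': 385.6018555012388, 'fy': 385.6018555012388, 'cx': 283.76627682609524, 'cy': 199.44743359355644, 'k1': 0.03680952025151518, 'rvec': array([ 2.18893665, -2.12731195,  0.13378603]), 'tvec': array([-0.00926503,  0.51753029,  1.27359503])}
wrist {'fx': 291.467682175017, 'fy': 291.467682175017, 'cx': 276.6743616929586, 'cy': 211.8863067191402, 'k1': 0.016979404338161547, 'hand_eye': array([[ 9.99999900e-01,  4.04017015e-04,  1.90233315e-04,
         1.00771213e-03],
       [-4.42539291e-04,  9.53630670e-01,  3.00978986e-01,
        -7.58570402e-02],
       [-5.98116918e-05, -3.00979040e-01,  9.53630754e-01,
        -1.41575650e-01],
       [ 0.00000000e+00,  0.00000000e+00,  0.00000000e+00,
         1.00000000e+00]])}
```

View pics/scene0.png

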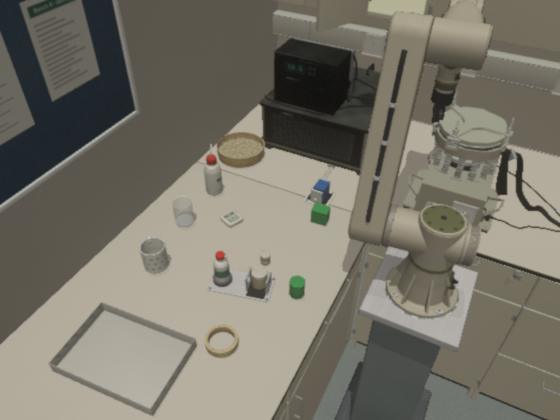

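View pics/top0.png

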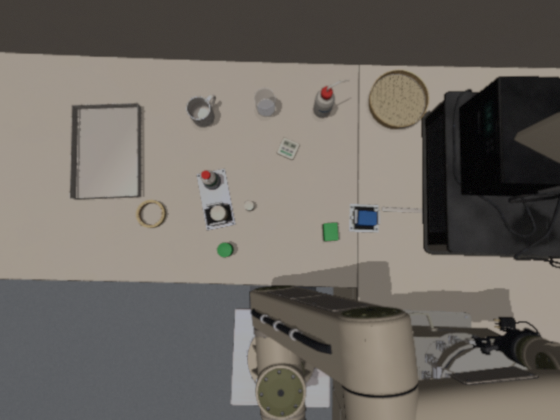

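View pics/wrist0.png

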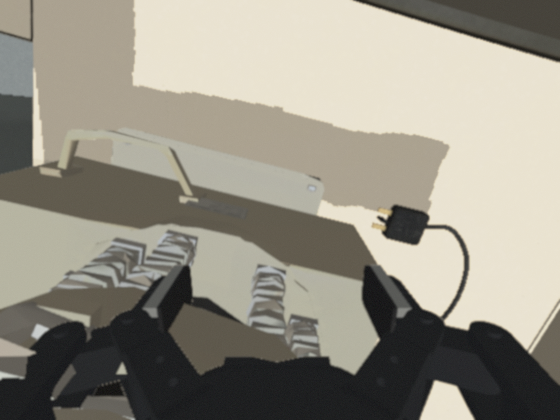

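The stand is at about (215,200) in the top view, with the spray can at (209,177) and the jar at (218,213). The rack with the blue tin is at (366,217). The look-alikes are a small jar (249,205), a green jar (225,250), a green tin (331,232) and a red-topped bottle (325,97). Next I'll look at enlarged crops.

```bash
cat > h.py <<'E'
import numpy as np,cv2
from workcell import env
from scipy.spatial.transform import Rotation as R
def q2R(q): return R.from_quat([q[1],q[2],q[3],q[0]]).as_matrix()
def cam(n,st=None):
    c=env.calibration(n)
    if n=="wrist":
        st=st or env.get_state(); H=np.array(c["hand_eye"]);T=np.eye(4);T[:3,:3]=q2R(st["orientation"]);T[:3,3]=st["tcp_pos"]
        M=T@H; return c,M[:3,:3],M[:3,3]
    Rm=R.from_rotvec(c["rvec"]).as_matrix(); return c,Rm.T,-Rm.T@np.array(c["tvec"])
def ray(C,u,v):
    c,Rm,p=C
    x=(u-c["cx"])/c["fx"];y=(v-c["cy"])/c["fy"];rd=np.hypot(x,y);r=rd
    for _ in range(20): r=rd/(1+c["k1"]*r*r)
    s=r/rd if rd>0 else 1
    return p,Rm@np.array([x*s,y*s,1])
def onz(C,u,v,z):
    p,d=ray(C,u,v); return p+d*(z-p[2])/d[2]
def proj(C,P):
    c,Rm,p=C; q=Rm.T@(np.array(P)-p); x,y=q[0]/q[2],q[1]/q[2]; k=1+c["k1"]*(x*x+y*y)
    return c["fx"]*x*k+c["cx"],c["fy"]*y*k+c["cy"]
E
python3 - <<'E'
import cv2,numpy as np
from h import *
t=cv2.imread("pics/top0.png");s=cv2.imread("pics/scene0.png")
a=cv2.resize(t[160:265,185:275],None,fx=4.4,fy=4.4,interpolation=cv2.INTER_CUBIC)[:460]
b=cv2.resize(t[185:255,315:430],None,fx=3.4,fy=3.4,interpolation=cv2.INTER_CUBIC)
o=np.zeros((600,800,3),np.uint8);o[:a.shape[0],:a.shape[1]]=a;o[:b.shape[0],400:400+b.shape[1]]=b
c=cv2.resize(s[245:305,200:315],None,fx=3.4,fy=3.4,interpolation=cv2.INTER_CUBIC);o[280:280+c.shape[0],400:400+c.shape[1]]=c[:,:400]
cv2.imwrite("pics/crop1.png",o)
C=cam("top")
for n,(u,v,z) in dict(jar=(218,213,.068),tin=(367,217,.068),cap=(206,174,.126),timer=(288,149,.017),tape=(152,213,.02),gjar=(225,250,.06),sjar=(249,205,.05),gtin=(331,232,.06),callend=(420,211,0)).items(): print(n,onz(C,u,v,z).round(3))
E
```

```text
jar [0.462 0.219 0.068]
tin [ 0.463 -0.268  0.068]
cap [0.58  0.253 0.126]
timer [ 0.697 -0.004  0.017]
tape [0.46 0.45 0.02]
gjar [0.343 0.192 0.06 ]
sjar [0.493 0.121 0.05 ]
gtin [ 0.411 -0.152  0.06 ]
callend [ 0.495 -0.465  0.   ]
```

View pics/crop1.png

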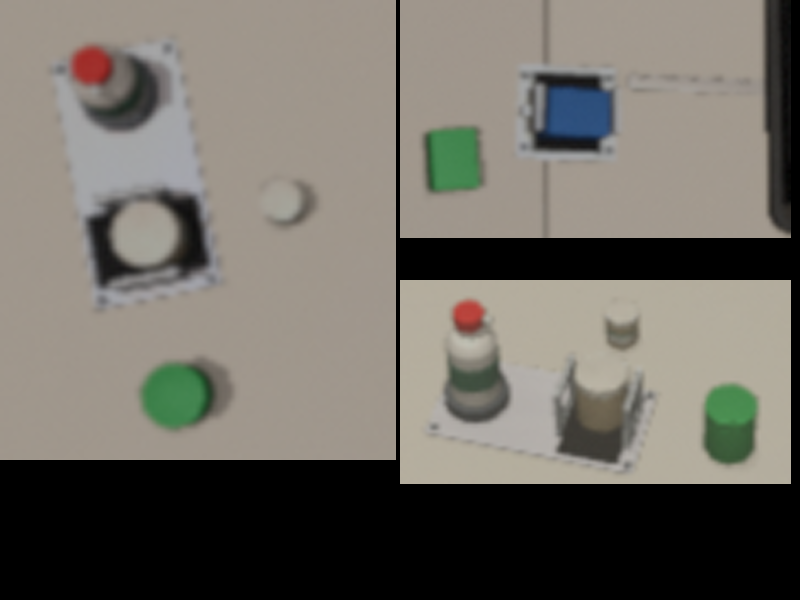

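The candidates:
- **Jars:** the sandy one with the grey cap in the stand (218,213) is the large one, and the one at (249,205) is the small one. (225,250) is green. I mean (218,213).
- **Tins:** the blue one in the rack (367,217), not the green one (331,232).
- **Spray cans:** the one on the stand (209,177), not the bottle (325,97).

The crop confirms all three. Before the first swing I'll check the surroundings on the right.

```bash
python3 - <<'E'
import cv2,numpy as np
from h import *
t=cv2.imread("pics/top0.png");s=cv2.imread("pics/scene0.png")
cv2.imwrite("pics/crop2.png",np.hstack([cv2.resize(s[0:280,230:530],(400,373)),cv2.resize(t[60:420,250:560],(400,373*1))]))
C=cam("top");S=cam("scene")
for n,(u,v,z) in dict(a=(263,150,0),b=(350,180,0),c=(265,97,.12)).items(): print(n,onz(S,u,v,z).round(3))
for n,(u,v,z) in dict(a=(424,250,.0),a2=(424,250,.15),b=(424,95,0.15)).items(): print(n,onz(C,u,v,z).round(3))
E
```

```text
a [ 0.81 -0.45  0.  ]
b [ 0.398 -0.425  0.   ]
c [ 0.917 -0.674  0.12 ]
a [ 0.362 -0.476  0.   ]
a2 [ 0.362 -0.422  0.15 ]
b [ 0.848 -0.428  0.15 ]
```

View pics/crop2.png

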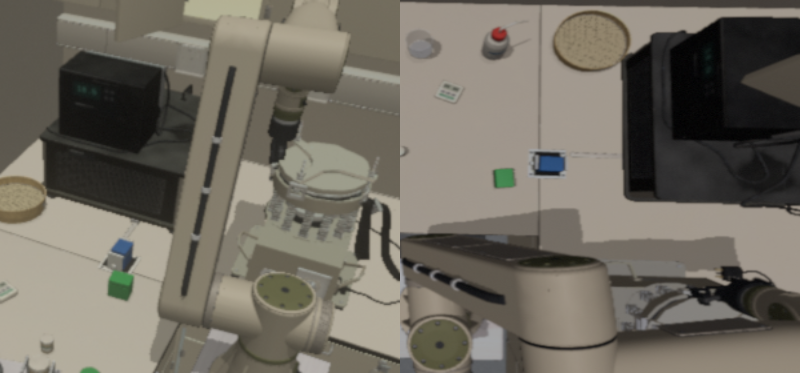

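```bash
python3 - <<'E'
from h import *
S=cam("scene");T=cam("top")
st=env.get_state();p=st["tcp_pos"]
print(proj(S,p),proj(T,p), proj(S,p+[0,0,.1]))
for q in [(470,120),(515,130),(440,125),(420,200),(490,215)]:
  print(q,[onz(S,*q,z).round(2) for z in (0,.1,.2,.3)])
s=cv2.imread("pics/scene0.png");cv2.imwrite("pics/crop3.png",cv2.resize(s[60:260,400:540],None,fx=3,fy=3,interpolation=cv2.INTER_CUBIC))
E
```

```text
(np.float64(433.40290110921615), np.float64(131.14591154726594)) (np.float64(486.8976550160802), np.float64(332.953092834533)) (np.float64(439.5425614168772), np.float64(107.30514642249899))
(470, 120) [array([ 0.05, -1.12,  0.  ]), array([ 0.05, -0.94,  0.1 ]), array([ 0.04, -0.76,  0.2 ]), array([ 0.03, -0.57,  0.3 ])]
(515, 130) [array([-0.15, -1.13,  0.  ]), array([-0.14, -0.95,  0.1 ]), array([-0.13, -0.76,  0.2 ]), array([-0.12, -0.58,  0.3 ])]
(440, 125) [array([ 0.17, -1.01,  0.  ]), array([ 0.15, -0.84,  0.1 ]), array([ 0.14, -0.66,  0.2 ]), array([ 0.12, -0.49,  0.3 ])]
(420, 200) [array([ 0.11, -0.43,  0.  ]), array([ 0.1, -0.3,  0.1]), array([ 0.09, -0.18,  0.2 ]), array([ 0.08, -0.05,  0.3 ])]
(490, 215) [array([-0.14, -0.47,  0.  ]), array([-0.13, -0.34,  0.1 ]), array([-0.12, -0.21,  0.2 ]), array([-0.11, -0.08,  0.3 ])]
```

View pics/crop3.png

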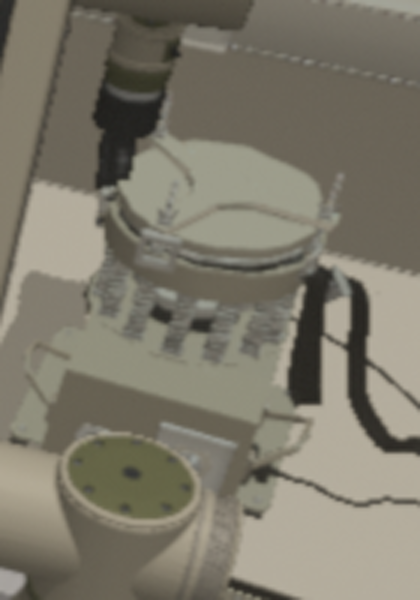

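```bash
cat >> h.py <<'E'
def Rt(th):
    th=np.radians(th);c,s=np.cos(th),np.sin(th)
    return np.array([[c,s,0],[s,-c,0],[0,0,-1.]])   # tool x at heading th, z down
def suggest(p,th,n,fix=True):
    """n identical rows (screw) from the present pose to p, heading th; in move units"""
    st=env.get_state();R0=q2R(st["orientation"]);p0=st["tcp_pos"]
    rv=R.from_matrix(R0.T@Rt(th)).as_rotvec()/n
    Q=R.from_rotvec(rv).as_matrix();A=np.zeros((3,3));M=R0.copy()
    for _ in range(n): A+=M;M=M@Q
    d=np.linalg.solve(A,np.array(p)-p0)
    r=np.r_[np.degrees(rv)/8,d/.05]
    x0=np.degrees(np.arctan2(R0[1,0],R0[0,0]))
    print("at",p0.round(4),"th",x0.round(2),"tilt",np.degrees(np.arccos(-R0[2,2])).round(2)," -> row x",n,":",r.round(3).tolist())
E
python3 -c "
from h import *
suggest((.23,-.43,.25),-45,5)"
```

```text
at [ 0.1438 -0.5563  0.2306] th -75.52 tilt 0.08  -> row x 5 : [-0.001, 0.002, -0.763, -0.3, -0.541, -0.077]
```

```bash
python3 -m inch '[[0,0,-0.76,-0.3,-0.54,-0.08,0],[0,0,-0.76,-0.3,-0.54,-0.08,0],[0,0,-0.76,-0.3,-0.54,-0.08,0],[0,0,-0.76,-0.3,-0.54,-0.08,0],[0,0,-0.76,-0.3,-0.54,-0.08,0],[0,0,0,0,0,0,0]]' 40
python3 -c "
from h import *
suggest((.463,-.262,.19),0,8)"
```

```text
clock: 0.75
tcp_pos: [0.2309, -0.4274, 0.252]
orientation: [-0.001, 0.924, -0.381, -0.0]
wrist_force: [-0.6, 0.6, 0.1]
finger_gap: 0.0853
at [ 0.2309 -0.4274  0.252 ] th -44.83 tilt 0.06  -> row x 8 : [-0.001, 0.0, -0.701, 0.358, -0.637, 0.155]
```

```bash
python3 -c "
from h import *
suggest((.30,-.27,.25),0,6)"
```

```text
at [ 0.2309 -0.4274  0.252 ] th -44.83 tilt 0.06  -> row x 6 : [-0.001, 0.0, -0.934, -0.025, -0.587, 0.007]
```

```bash
python3 -m inch '[[0,0,-0.93,-0.03,-0.59,0,0],[0,0,-0.93,-0.03,-0.59,0,0],[0,0,-0.93,-0.03,-0.59,0,0],[0,0,-0.93,-0.03,-0.59,0,0],[0,0,-0.93,-0.03,-0.59,0,0],[0,0,-0.93,-0.03,-0.59,0,0]]' 
python3 -c "
from h import *
suggest((.463,-.262,.20),0,6)"
```

```text
clock: 1.35
tcp_pos: [0.2994, -0.2716, 0.251]
orientation: [-0.0, 1.0, -0.002, -0.0]
wrist_force: [0.2, 0.3, 0.4]
finger_gap: 0.0853
at [ 0.2994 -0.2716  0.251 ] th -0.24 tilt 0.0  -> row x 6 : [-0.0, 0.0, -0.005, 0.545, -0.033, 0.17]
```

```bash
python3 -m inch '[[0,0,0,0.54,0,0.17,0],[0,0,0,0.54,0,0.17,0],[0,0,0,0.54,0,0.17,0],[0,0,0,0.54,0,0.17,0],[0,0,0,0.54,0,0.17,0],[0,0,0,0.54,0,0.17,0],[0,0,0,0,0,0,0]]' 
python3 - <<'E'
from h import *
st=env.get_state();im=env.read_camera("wrist")[:,:,::-1];cv2.imwrite("pics/w1.png",im)
import json;json.dump({k:np.array(v).tolist() for k,v in st.items()},open("pics/w1.json","w"));print(st["tcp_pos"])
E
```

```text
clock: 2.05
tcp_pos: [0.4632, -0.2738, 0.1982]
orientation: [-0.0, 1.0, -0.004, -0.0]
wrist_force: [-0.3, 1.1, -0.0]
finger_gap: 0.0855
[ 0.46316757 -0.27379893  0.19820236]
```

View pics/w1.png

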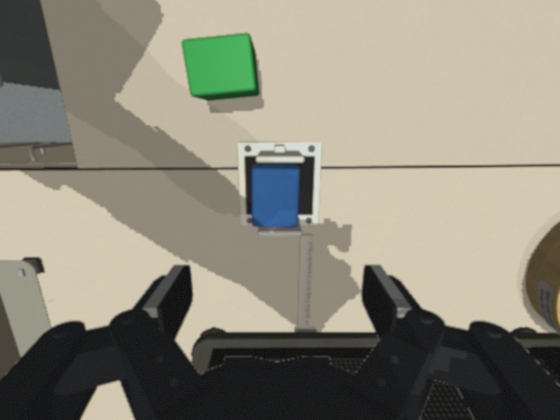

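```bash
python3 - <<'E'
from h import *
im=cv2.imread("pics/w1.png");cv2.imwrite("pics/w1c.png",cv2.resize(im[130:250,220:350],None,fx=5,fy=5,interpolation=cv2.INTER_CUBIC))
E
```

```text
(no output)
```

View pics/w1c.png

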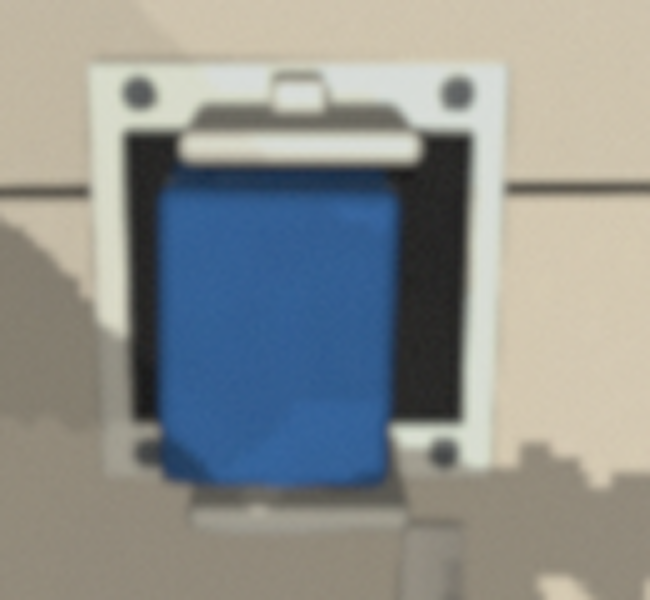

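The crop shows the tin's top face with corners at about (252,168), (300,168), (297,227) and (253,226). The rack base corners are at (238,142), (321,143), (318,224) and (241,225).

```bash
python3 - <<'E'
from h import *
import json
st=json.load(open("pics/w1.json"));st={k:np.array(v) for k,v in st.items()}
C=cam("wrist",st)
f=lambda L,z:np.array([onz(C,220+u/5,130+v/5,z)[:2] for u,v in L])
for n,L,z in (("tin",[(162,190),(398,190),(386,483),(165,481)],.068),("base",[(92,62),(506,64),(490,468),(105,473)],.006),("pad",[(126,133),(471,133),(462,421),(136,421)],.008)):
    P=f(L,z);print(n,P.mean(0).round(4),"sides",np.linalg.norm(P-np.roll(P,-1,0),axis=1).round(4))
    a=P[1]-P[0]+P[2]-P[3];b=P[0]-P[3]+P[1]-P[2];print(" yaw",np.degrees(np.arctan2(a[1],a[0])).round(2),np.degrees(np.arctan2(-b[0],b[1])).round(2))
E
```

```text
tin [ 0.4612 -0.2698] sides [0.044  0.0582 0.0439 0.0578]
 yaw -0.65 -1.32
base [ 0.4656 -0.2705] sides [0.0924 0.0957 0.0936 0.0975]
 yaw -0.12 -0.46
pad [ 0.4657 -0.2714] sides [0.0776 0.0681 0.078  0.0681]
 yaw -0.38 -0.12
```

```bash
python3 -m inch '[[0,0,0.04,-0.03,-0.08,0.1,0],[0,0,0,0,0,0.6,0],[0,0,0,0,0,0.6,0],[0,0,0,0,0,0.6,0],[0,0,0,0,0,0.6,0],[0,0,0,0,0,0.6,0],[0,0,0,0,0,0.3,0],[0,0,0,0,0,0.15,0],[0,0,0,0,0,0,0]]' 
python3 -m inch '[[0,0,0,0,0,0,0.3],[0,0,0,0,0,0,0.45],[0,0,0,0,0,0,0.6],[0,0,0,0,0,0,0.7],[0,0,0,0,0,0,0.7],[0,0,0,0,0,0,0.7]]' 40 
```

```text
clock: 3.0
tcp_pos: [0.4584, -0.2692, 0.0224]
orientation: [-0.0, 1.0, -0.008, -0.001]
wrist_force: [-0.0, 0.9, -0.3]
finger_gap: 0.0855
clock: 3.6
tcp_pos: [0.4606, -0.2702, 0.0241]
orientation: [0.001, 1.0, -0.007, 0.001]
wrist_force: [0.2, 0.1, 6.3]
finger_gap: 0.0459
```

```bash
python3 -m inch '[[0,0,0,0,0,-0.1,0.7],[0,0,0,0,0,-0.3,0.7],[0,0,0,0,0,-0.5,0.7],[0,0,0,0,0,-0.5,0.7],[0,0,0,0,0,-0.5,0.7],[0,0,0,0,0,-0.2,0.7],[0,0,0,0,0,0,0.7]]' 
python3 - <<'E'
from h import *
cv2.imwrite("pics/w2.png",env.read_camera("wrist")[:,:,::-1])
suggest((.46,-.02,.125),0,8)
E
```

```text
clock: 4.3
tcp_pos: [0.4603, -0.2701, 0.129]
orientation: [0.001, 1.0, -0.007, 0.001]
wrist_force: [-0.3, -0.9, -2.7]
finger_gap: 0.0454
at [ 0.4596 -0.2695  0.1276] th -0.79 tilt 0.02  -> row x 8 : [0.0, -0.0, -0.012, -0.004, -0.624, 0.007]
```

View pics/w2.png

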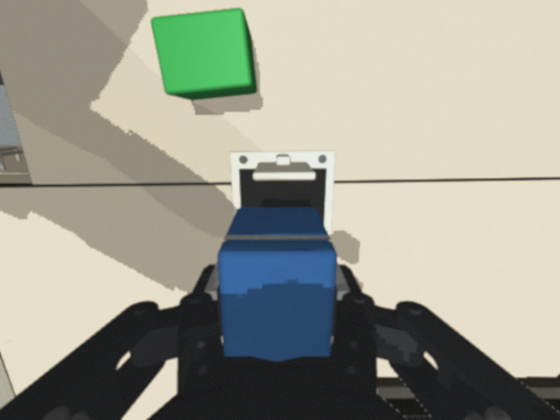

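```bash
python3 -m inch '[[0,0,0,0,-0.3,0,0.7],[0,0,0,0,-0.6,0,0.7],[0,0,-0.1,0,-0.8,0,0.7],[0,0,0,0,-0.8,0,0.7],[0,0,0,0,-0.8,0,0.7],[0,0,0,0,-0.8,0,0.7],[0,0,0,0,-0.6,0,0.7],[0,0,0,0,-0.3,0,0.7],[0,0,0,0,0,0,0.7]]' 
python3 -c "
from h import *
suggest((.46,-.02,.0165),0,5)
cv2.imwrite('pics/w3.png',env.read_camera('wrist')[:,:,::-1])
cv2.imwrite('pics/s3.png',env.read_camera('scene')[:,:,::-1])"
```

```text
clock: 5.25
tcp_pos: [0.4588, -0.0167, 0.1262]
orientation: [-0.001, 1.0, 0.002, -0.002]
wrist_force: [-0.8, 0.9, -1.8]
finger_gap: 0.0456
at [ 0.4588 -0.0167  0.1262] th 0.23 tilt 0.21  -> row x 5 : [-0.002, 0.005, 0.006, 0.006, 0.014, 0.439]
```

View pics/w3.png

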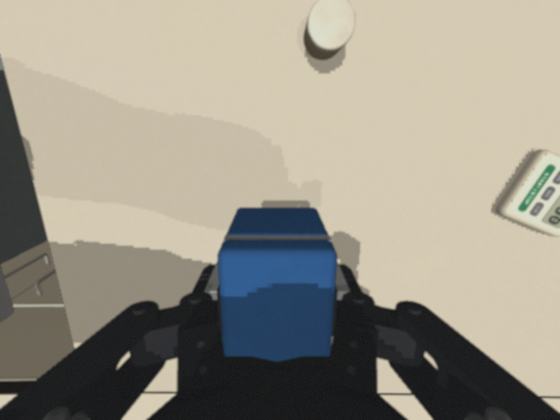

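View pics/s3.png

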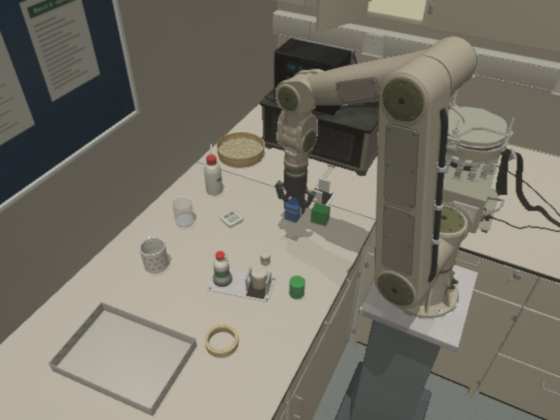

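```bash
python3 -m inch '[[0,0,0,0,0,0.4,0.7],[0,0,0,0,0,0.5,0.7],[0,0,0,0,0,0.5,0.7],[0,0,0,0,0,0.4,0.7],[0,0,0,0,0,0.2,0.7],[0,0,0,0,0,0.08,0.7],[0,0,0,0,0,0.04,0.7],[0,0,0,0,0,0,0.7]]'
```

```text
clock: 6.15
tcp_pos: [0.4614, -0.0199, 0.0223]
orientation: [0.0, 1.0, -0.0, 0.0]
wrist_force: [-0.9, 0.3, -1.7]
finger_gap: 0.0455
```

```bash
python3 -m inch '[[0,0,0,0,0,0.04,0.7],[0,0,0,0,0,0.03,0.7],[0,0,0,0,0,0,0.7]]'; python3 -c "
from h import *
print([env.get_state()['tcp_pos'][2] for _ in range(3)])"
python3 -m inch '[[0,0,0,0,0,0.03,0.7],[0,0,0,0,0,0,0.7]]'
```

```text
clock: 6.45
tcp_pos: [0.461, -0.0195, 0.0185]
orientation: [0.0, 1.0, 0.0, 0.0]
wrist_force: [-0.8, 0.5, -2.4]
finger_gap: 0.0456
[np.float64(0.01848874709749661), np.float64(0.01848874709749661), np.float64(0.01848874709749661)]
clock: 6.65
tcp_pos: [0.4608, -0.0195, 0.0167]
orientation: [0.0, 1.0, 0.0, 0.0]
wrist_force: [-1.3, 0.0, -2.2]
finger_gap: 0.0457
```

```bash
python3 -m inch '[[0,0,0,0,0,0.02,0.7],[0,0,0,0,0,0,0.7]]';python3 -m inch '[[0,0,0,0,0,0.02,0.7],[0,0,0,0,0,0,0.7]]'
```

```text
clock: 6.85
tcp_pos: [0.4609, -0.0195, 0.0161]
orientation: [0.0, 1.0, 0.0, 0.0]
wrist_force: [-1.1, 0.0, 2.7]
finger_gap: 0.0454
clock: 7.05
tcp_pos: [0.4609, -0.0195, 0.0161]
orientation: [0.0, 1.0, 0.0, 0.0]
wrist_force: [-4.5, 1.3, 13.2]
finger_gap: 0.0456
```

```bash
python3 -m inch '[[0,0,0,0,0,-0.02,0.4],[0,0,0,0,0,0,0.2],[0,0,0,0,0,0,0],[0,0,0,0,0,0,0],[0,0,0,0,0,0,0],[0,0,0,0,0,-0.5,0],[0,0,0,0,0,-0.9,0],[0,0,0,0,0,-0.9,0],[0,0,0,0,0,-0.9,0],[0,0,0,0,0,-0.6,0],[0,0,0,0,0,0,0]]'
python3 -c "
from h import *
cv2.imwrite('pics/w4.png',env.read_camera('wrist')[:,:,::-1])
suggest((.455,.21,.21),100,14)"
```

```text
clock: 8.15
tcp_pos: [0.4636, -0.0201, 0.2104]
orientation: [0.001, 1.0, 0.0, 0.004]
wrist_force: [1.0, 0.4, -0.1]
finger_gap: 0.0855
at [ 0.4624 -0.0199  0.2079] th 0.01 tilt 0.29  -> row x 14 : [0.003, -0.001, -0.893, 0.263, -0.266, -0.003]
```

View pics/w4.png

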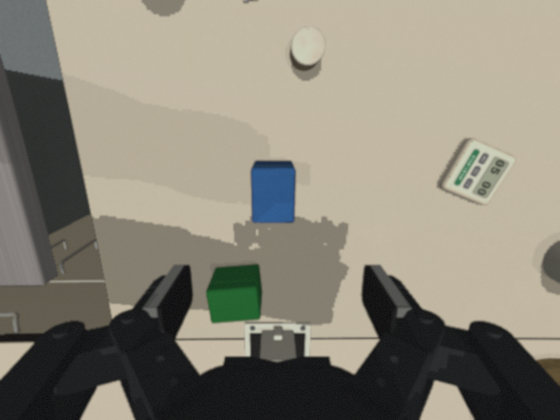

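The tin stands upright at (273,191), which is the middle spot. Next is the jar.

```bash
python3 -m inch '[[0,0,-0.9,0.26,-0.27,0,0],[0,0,-0.9,0.26,-0.27,0,0],[0,0,-0.9,0.26,-0.27,0,0],[0,0,-0.9,0.26,-0.27,0,0],[0,0,-0.9,0.26,-0.27,0,0],[0,0,-0.9,0.26,-0.27,0,0],[0,0,-0.9,0.26,-0.27,0,0],[0,0,-0.9,0.26,-0.27,0,0],[0,0,-0.9,0.26,-0.27,0,0],[0,0,-0.9,0.26,-0.27,0,0],[0,0,-0.9,0.26,-0.27,0,0],[0,0,-0.9,0.26,-0.27,0,0]]'
python3 -m inch '[[0,0,-0.9,0.26,-0.27,0,0],[0,0,-0.9,0.26,-0.27,0,0],[0,0,0,0,0,0,0],[0,0,0,0,0,0,0]]'
python3 - <<'E'
from h import *
st=env.get_state();im=env.read_camera("wrist")[:,:,::-1];cv2.imwrite("pics/w5.png",im)
import json;json.dump({k:np.array(v).tolist() for k,v in st.items()},open("pics/w5.json","w"));print(st["tcp_pos"])
E
```

```text
clock: 9.4
tcp_pos: [0.475, 0.1847, 0.2036]
orientation: [-0.001, 0.727, 0.686, -0.001]
wrist_force: [-0.8, 0.7, 0.6]
finger_gap: 0.0857
clock: 9.8
tcp_pos: [0.4487, 0.2101, 0.2045]
orientation: [-0.0, 0.638, 0.77, -0.001]
wrist_force: [0.2, 0.0, 0.3]
finger_gap: 0.0856
[0.44867319 0.21005699 0.20452321]
```

View pics/w5.png

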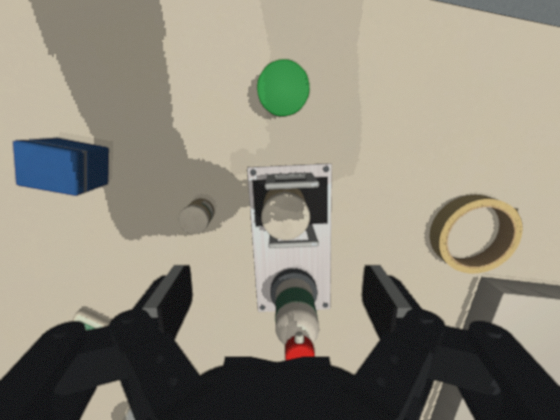

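```bash
python3 - <<'E'
from h import *
im=cv2.imread("pics/w5.png");cv2.imwrite("pics/w5c.png",cv2.resize(im[150:370,230:350],None,fx=2.7*1.8,fy=2.7*1.8,interpolation=cv2.INTER_CUBIC)[:600]) 
E
```

```text
(no output)
```

View pics/w5c.png

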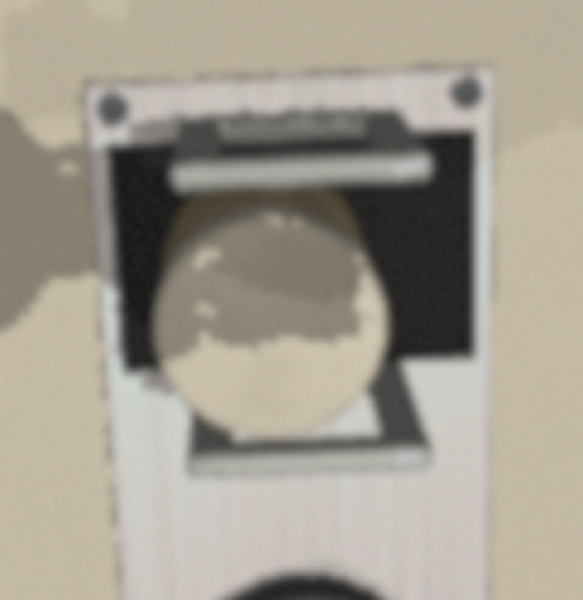

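In the crop the jar's cap is a circle centred at about (286,216) in the full picture. The pad corners are (253,181), (327,177), (328,223) and (256,226). The base corners are (247,167) and (331,164).

```bash
python3 - <<'E'
from h import *
import json
st=json.load(open("pics/w5.json"));st={k:np.array(v) for k,v in st.items()}
C=cam("wrist",st);k=4.86
f=lambda L,z:np.array([onz(C,230+u/k,150+v/k,z)[:2] for u,v in L])
P=f([(110,150),(472,133),(475,354),(125,370)],.008)
print("pad",P.mean(0).round(4),np.linalg.norm(P-np.roll(P,-1,0),axis=1).round(4))
for i,j in((0,1),(3,2)): d=P[j]-P[i];print(np.degrees(np.arctan2(d[1],d[0])))
B=f([(85,82),(492,68)],.006);B2=np.array([onz(C,u,v,.006)[:2] for u,v in((262,310),(329,305))])
print("base",B,B2,[np.degrees(np.arctan2(*(b[1]-b[0])[::-1])) for b in(B,B2)]); d=B2.mean(0)-B.mean(0);print("len",np.linalg.norm(d),"xdir",np.degrees(np.arctan2(d[1],d[0])))
J=f([(152,321),(391,321),(272,438),(272,321)],.068);print("jar",J.round(4), np.linalg.norm(J[0]-J[1]))
u=d/np.linalg.norm(d);print("bay from base",B.mean(0)+u*.044, B2.mean(0)-u*.156)
x0=st["orientation"];M=q2R(x0);print("th",np.degrees(np.arctan2(M[1,0],M[0,0])))
E
```

```text
pad [0.4615 0.2285] [0.0875 0.0566 0.0887 0.0567]
103.46951241758094
103.5497819592097
base [[0.4294496  0.17057097]
 [0.40800842 0.26565203]] [[0.61839331 0.22072511]
 [0.59357839 0.30847578]] [np.float64(102.70787771199865), np.float64(105.79031859562551)]
len 0.1929412975690677 xdir 13.9425387533662
jar [[0.4653 0.1963]
 [0.4561 0.2448]
 [0.4863 0.2258]
 [0.4607 0.2207]] 0.04937344271793634
bay from base [0.46143268 0.22871324] [0.45458194 0.22701246]
th 100.7247743765152
```

```bash
python3 -c "
from h import *
suggest((.461,.2205,.1545),103.6,2)"
```

```text
at [0.4492 0.2098 0.2048] th 100.69 tilt 0.07  -> row x 2 : [-0.004, 0.002, -0.182, 0.081, 0.138, 0.503]
```

```bash
python3 -m inch '[[0,0,-0.18,0.08,0.14,0.5,0],[0,0,-0.18,0.08,0.14,0.5,0],[0,0,0,0,0,0.5,0],[0,0,0,0,0,0,0]]'
python3 -c "
from h import *
cv2.imwrite('pics/w6.png',env.read_camera('wrist')[:,:,::-1])
suggest((.461,.2205,.022),103.6,4)"
```

```text
clock: 10.25
tcp_pos: [0.4595, 0.2194, 0.1271]
orientation: [-0.002, 0.619, 0.786, -0.003]
wrist_force: [-1.1, 0.0, -0.4]
finger_gap: 0.0855
at [0.4603 0.2197 0.129 ] th 103.56 tilt 0.25  -> row x 4 : [-0.008, 0.001, -0.001, 0.003, 0.006, 0.535]
```

View pics/w6.png

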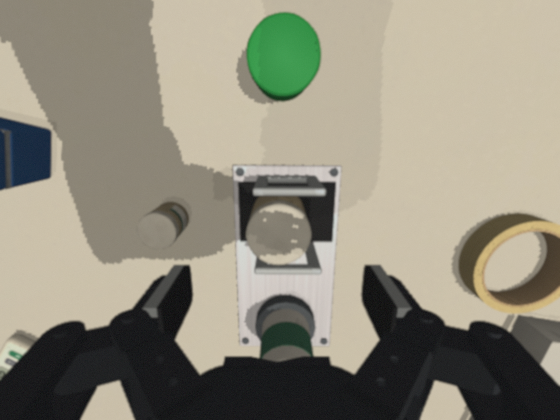

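```bash
python3 -m inch '[[0,0,0,0,0,0.6,0],[0,0,0,0,0,0.6,0],[0,0,0,0,0,0.5,0],[0,0,0,0,0,0.3,0],[0,0,0,0,0,0.1,0],[0,0,0,0,0,0,0]]'
python3 -m inch '[[0,0,0,0,0,0,0.2],[0,0,0,0,0,0,0.35],[0,0,0,0,0,0,0.45],[0,0,0,0,0,0,0.55],[0,0,0,0,0,0,0.65],[0,0,0,0,0,0,0.65],[0,0,0,0,0,0,0.65]]' 40
```

```text
clock: 10.9
tcp_pos: [0.462, 0.2206, 0.0263]
orientation: [0.0, 0.618, 0.786, 0.0]
wrist_force: [0.3, 0.9, 0.8]
finger_gap: 0.0853
clock: 11.6
tcp_pos: [0.4623, 0.2211, 0.027]
orientation: [0.001, 0.618, 0.786, 0.001]
wrist_force: [-0.4, 0.2, 6.4]
finger_gap: 0.0483
```

```bash
python3 -m inch '[[0,0,0,0,0,-0.1,0.65],[0,0,0,0,0,-0.3,0.65],[0,0,0,0,0,-0.5,0.65],[0,0,0,0,0,-0.7,0.65],[0,0,0,0,0,-0.6,0.65],[0,0,0,0,0,-0.3,0.65],[0,0,0,0,0,0,0.65]]'
python3 -c "
from h import *
cv2.imwrite('pics/w7.png',env.read_camera('wrist')[:,:,::-1])
suggest((.43,.0,.175),45,8)"
```

```text
clock: 12.3
tcp_pos: [0.4629, 0.2213, 0.1534]
orientation: [0.001, 0.618, 0.786, 0.002]
wrist_force: [0.9, -0.7, -1.9]
finger_gap: 0.0482
at [0.4619 0.221  0.1517] th 103.69 tilt 0.12  -> row x 8 : [0.002, -0.001, 0.917, -0.582, 0.038, -0.058]
```

View pics/w7.png

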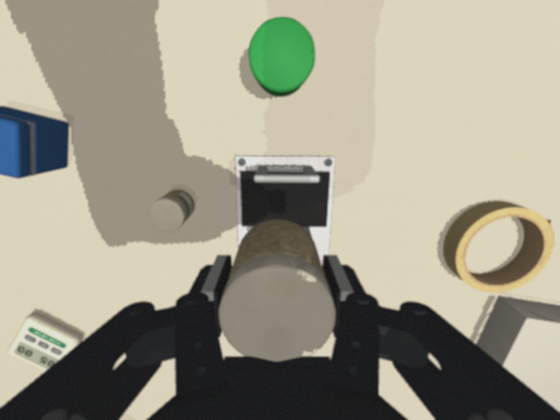

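```bash
python3 -m inch '[[0,0,0.4,-0.25,0,-0.05,0.65],[0,0,0.92,-0.58,0.04,-0.05,0.65],[0,0,0.92,-0.58,0.04,-0.05,0.65],[0,0,0.92,-0.58,0.04,-0.05,0.65],[0,0,0.92,-0.58,0.04,-0.05,0.65],[0,0,0.92,-0.58,0.04,-0.05,0.65],[0,0,0.92,-0.58,0.04,-0.05,0.65],[0,0,0.92,-0.58,0.04,-0.05,0.65]]'
python3 -c "
from h import *
suggest((.465,-.268,.165),-0.3,9)"
```

```text
clock: 13.15
tcp_pos: [0.4368, 0.0125, 0.1691]
orientation: [-0.001, 0.911, 0.412, -0.001]
wrist_force: [0.9, 0.0, -0.8]
finger_gap: 0.0482
at [0.4368 0.0125 0.1691] th 48.65 tilt 0.16  -> row x 9 : [-0.001, 0.002, 0.68, -0.233, 0.602, 0.009]
```

```bash
python3 -m inch '[[0,0,0.68,-0.23,0.6,0,0.65],[0,0,0.68,-0.23,0.6,0,0.65],[0,0,0.68,-0.23,0.6,0,0.65],[0,0,0.68,-0.23,0.6,0,0.65],[0,0,0.68,-0.23,0.6,0,0.65],[0,0,0.68,-0.23,0.6,0,0.65],[0,0,0.68,-0.23,0.6,0,0.65],[0,0,0.68,-0.23,0.6,0,0.65],[0,0,0.6,-0.2,0.5,0,0.65],[0,0,0,0,0,0,0.65]]'
python3 -c "
from h import *
suggest((.4655,-.271,.1),-0.3,3)
cv2.imwrite('pics/w8.png',env.read_camera('wrist')[:,:,::-1])"
```

```text
clock: 14.15
tcp_pos: [0.4681, -0.2626, 0.1687]
orientation: [-0.0, 1.0, 0.003, -0.001]
wrist_force: [0.1, 0.1, -1.0]
finger_gap: 0.0481
at [ 0.4681 -0.2626  0.1687] th 0.34 tilt 0.15  -> row x 3 : [-0.002, 0.006, 0.027, -0.017, 0.056, 0.458]
```

View pics/w8.png

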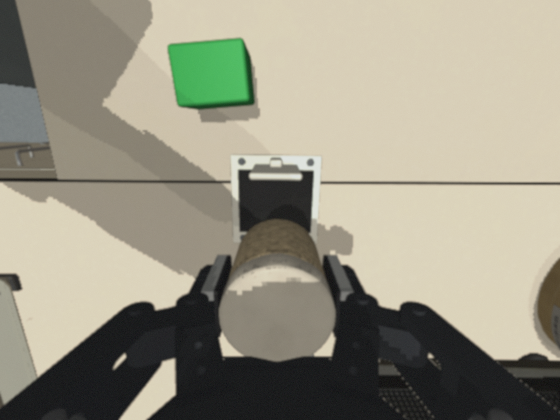

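```bash
python3 -m inch '[[0,0,0.03,-0.02,0.06,0.45,0.65],[0,0,0.03,-0.02,0.06,0.45,0.65],[0,0,0.03,-0.02,0.06,0.45,0.65],[0,0,0,0,0,0,0.65]]'
python3 -c "
from h import *
suggest((.4655,-.271,.028),-0.3,4)
cv2.imwrite('pics/w9.png',env.read_camera('wrist')[:,:,::-1])"
```

```text
clock: 14.6
tcp_pos: [0.4641, -0.2663, 0.0994]
orientation: [-0.003, 1.0, 0.0, -0.003]
wrist_force: [-0.6, -0.1, -2.6]
finger_gap: 0.0484
at [ 0.4641 -0.2663  0.0994] th 0.02 tilt 0.46  -> row x 4 : [-0.009, 0.011, 0.01, 0.008, 0.025, 0.357]
```

View pics/w9.png

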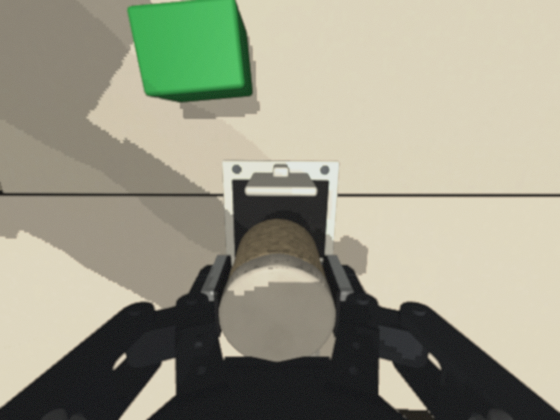

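```bash
python3 -m inch '[[0,0,0.03,0.03,0.1,0,0.65],[0,0,0,0,0,0.3,0.65],[0,0,0,0,0,0.4,0.65],[0,0,0,0,0,0.3,0.65],[0,0,0,0,0,0.2,0.65],[0,0,0,0,0,0.06,0.65],[0,0,0,0,0,0,0.65],[0,0,0,0,0,0,0.65]]'
```

```text
clock: 15.45
tcp_pos: [0.4688, -0.2747, 0.0412]
orientation: [0.001, 1.0, -0.003, 0.001]
wrist_force: [0.2, -0.3, -0.9]
finger_gap: 0.0484
```

```bash
python3 -m inch '[[0,0,0,-0.06,-0.07,0,0.65],[0,0,0,0,0,0.1,0.65],[0,0,0,0,0,0.1,0.65],[0,0,0,0,0,0,0.65],[0,0,0,0,0,0,0.65]]'
```

```text
clock: 15.95
tcp_pos: [0.4649, -0.2706, 0.03]
orientation: [-0.0, 1.0, -0.003, -0.0]
wrist_force: [0.1, 0.2, -0.8]
finger_gap: 0.0481
```

```bash
python3 -m inch '[[0,0,0,0,0,0.03,0.65],[0,0,0,0,0,0,0.65]]'
```

```text
clock: 16.15
tcp_pos: [0.4651, -0.2707, 0.0287]
orientation: [0.0, 1.0, -0.003, -0.0]
wrist_force: [0.6, -0.6, -1.7]
finger_gap: 0.0484
```

```bash
python3 -m inch '[[0,0,0,0,0,0.025,0.65],[0,0,0,0,0,0,0.65]]';python3 -m inch '[[0,0,0,0,0,0.02,0.65],[0,0,0,0,0,0,0.65]]'
```

```text
clock: 16.35
tcp_pos: [0.4651, -0.2707, 0.0274]
orientation: [0.0, 1.0, -0.003, -0.0]
wrist_force: [0.1, 0.2, -1.2]
finger_gap: 0.0484
clock: 16.55
tcp_pos: [0.4652, -0.2708, 0.0271]
orientation: [0.0, 1.0, -0.003, 0.0]
wrist_force: [-0.7, 1.0, 2.8]
finger_gap: 0.0484
```

```bash
python3 -m inch '[[0,0,0,0,0,0,0.4],[0,0,0,0,0,0,0.2],[0,0,0,0,0,0,0],[0,0,0,0,0,0,0],[0,0,0,0,0,0,0],[0,0,0,0,0,-0.5,0],[0,0,0,0,0,-0.9,0],[0,0,0,0,0,-0.9,0],[0,0,0,0,0,-0.9,0],[0,0,0,0,0,-0.3,0],[0,0,0,0,0,0,0],[0,0,0,0,0,0,0]]'
python3 - <<'E'
from h import *
st=env.get_state();im=env.read_camera("wrist")[:,:,::-1];cv2.imwrite("pics/w10.png",im)
cv2.imwrite("pics/w10c.png",cv2.resize(im[120:260,210:350],None,fx=4,fy=4,interpolation=cv2.INTER_CUBIC))
import json;json.dump({k:np.array(v).tolist() for k,v in st.items()},open("pics/w10.json","w"));print(st["tcp_pos"])
cv2.imwrite('pics/s10.png',env.read_camera('scene')[:,:,::-1])
E
```

```text
clock: 17.75
tcp_pos: [0.465, -0.2706, 0.201]
orientation: [-0.0, 1.0, -0.003, -0.0]
wrist_force: [-1.1, 0.2, 0.5]
finger_gap: 0.0856
[ 0.46496608 -0.27057878  0.20099922]
```

View pics/w10c.png

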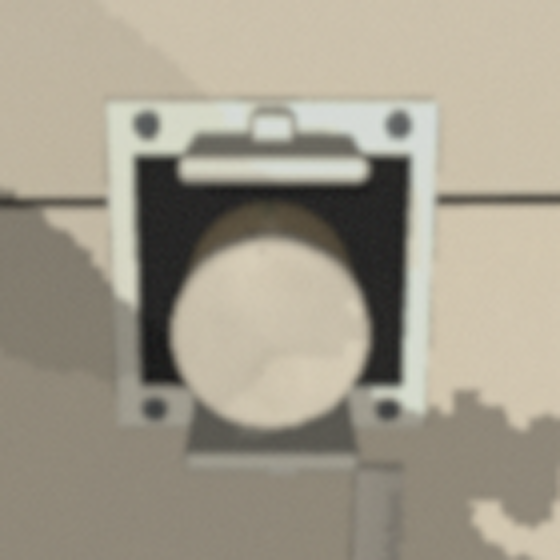

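```bash
python3 - <<'E'
from h import *
import json
st={k:np.array(v) for k,v in json.load(open("pics/w10.json")).items()}
C=cam("wrist",st)
f=lambda L,z:np.array([onz(C,210+u/4,120+v/4,z)[:2] for u,v in L])
print("pad",f([(135,156),(411,156),(402,385),(141,385)],.008).mean(0),"jar",f([(271,332)],.068))
suggest((.46,-.02,.205),90,12)
E
```

```text
pad [ 0.46567986 -0.27161248] jar [[ 0.46518876 -0.27238668]]
at [ 0.4643 -0.27    0.1997] th -0.32 tilt 0.18  -> row x 12 : [-0.002, 0.0, -0.941, 0.298, -0.354, -0.009]
```

The jar is within 1 mm of the rack pad's centre. Next I'll regrip the tin across its 60 mm.

```bash
python3 -m inch '[[0,0,-0.94,0.3,-0.35,0,0],[0,0,-0.94,0.3,-0.35,0,0],[0,0,-0.94,0.3,-0.35,0,0],[0,0,-0.94,0.3,-0.35,0,0],[0,0,-0.94,0.3,-0.35,0,0],[0,0,-0.94,0.3,-0.35,0,0],[0,0,-0.94,0.3,-0.35,0,0],[0,0,-0.94,0.3,-0.35,0,0],[0,0,-0.94,0.3,-0.35,0,0],[0,0,-0.94,0.3,-0.35,0,0],[0,0,-0.94,0.3,-0.35,0,0],[0,0,-0.94,0.3,-0.35,0,0]]'
python3 -m inch '[[0,0,0,0,0,0,0],[0,0,0,0,0,0,0]]'
python3 - <<'E'
from h import *
st=env.get_state();im=env.read_camera("wrist")[:,:,::-1];cv2.imwrite("pics/w11.png",im)
import json;json.dump({k:np.array(v).tolist() for k,v in st.items()},open("pics/w11.json","w"))
suggest((.461,-.0195,.205),90,1)
cv2.imwrite("pics/w11c.png",cv2.resize(im[150:290,210:350],None,fx=4,fy=4,interpolation=cv2.INTER_CUBIC))
E
```

```text
clock: 19.05
tcp_pos: [0.4618, -0.0205, 0.1996]
orientation: [-0.001, 0.706, 0.709, -0.001]
wrist_force: [-0.2, 0.1, 0.2]
finger_gap: 0.0854
clock: 19.25
tcp_pos: [0.4628, -0.0215, 0.2005]
orientation: [-0.001, 0.708, 0.706, -0.001]
wrist_force: [-0.2, 0.3, -0.6]
finger_gap: 0.0853
at [ 0.4633 -0.0219  0.2007] th 89.82 tilt 0.05  -> row x 1 : [-0.006, 0.001, -0.022, 0.048, -0.046, -0.085]
```

View pics/w11.png

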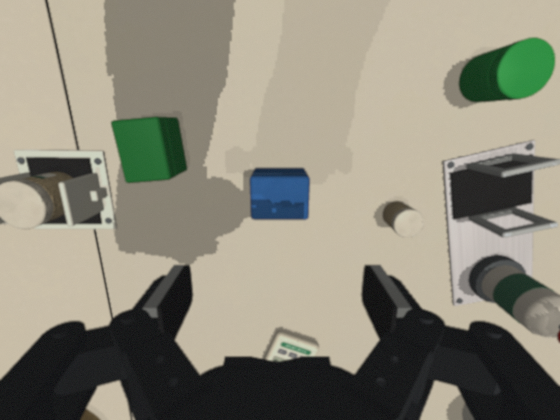

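View pics/w11c.png

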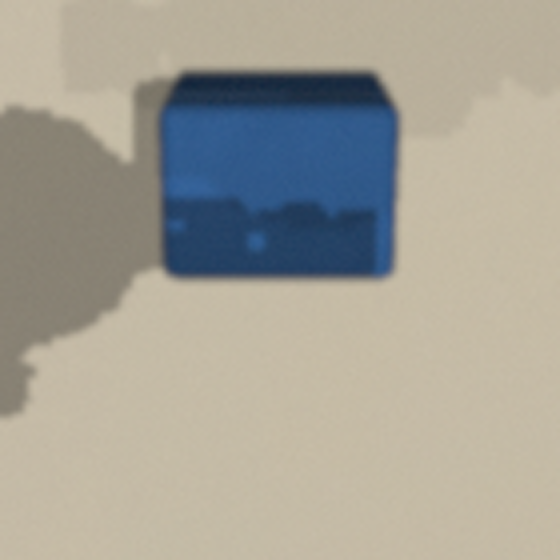

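```bash
python3 - <<'E'
from h import *
import json
st={k:np.array(v) for k,v in json.load(open("pics/w11.json")).items()}
C=cam("wrist",st)
P=np.array([onz(C,210+u/4,150+v/4,.060)[:2] for u,v in [(162,105),(398,105),(394,277),(165,277)]]);c=P.mean(0);print(c,P)
suggest((c[0],c[1],.016),90,7)
E
```

```text
[ 0.45940167 -0.01944174] [[ 0.4371765  -0.0482103 ]
 [ 0.43729896  0.00939802]
 [ 0.48162464  0.00977437]
 [ 0.48150659 -0.04872906]]
at [ 0.4633 -0.0219  0.2007] th 89.82 tilt 0.05  -> row x 7 : [-0.001, 0.0, -0.003, 0.007, -0.011, 0.528]
```

```bash
python3 -m inch '[[0,0,-0.02,0.045,-0.06,0.3,0],[0,0,0,0,0,0.6,0],[0,0,0,0,0,0.6,0],[0,0,0,0,0,0.6,0],[0,0,0,0,0,0.6,0],[0,0,0,0,0,0.5,0],[0,0,0,0,0,0.3,0],[0,0,0,0,0,0.15,0],[0,0,0,0,0,0,0],[0,0,0,0,0,0,0]]'
```

```text
clock: 20.3
tcp_pos: [0.4609, -0.0199, 0.0193]
orientation: [0.0, 0.707, 0.707, 0.0]
wrist_force: [-0.2, -0.6, 0.3]
finger_gap: 0.0853
```

```bash
python3 -m inch '[[0,0,0,0,0,0.05,0.15],[0,0,0,0,0,0,0.25],[0,0,0,0,0,0,0.35],[0,0,0,0,0,0,0.45],[0,0,0,0,0,0,0.5],[0,0,0,0,0,0,0.5],[0,0,0,0,0,0,0.5]]' 40
```

```text
clock: 21.0
tcp_pos: [0.4609, -0.0195, 0.0172]
orientation: [0.001, 0.707, 0.708, 0.0]
wrist_force: [-1.0, 0.6, 5.2]
finger_gap: 0.0596
```

```bash
python3 -m inch '[[0,0,0,0,0,-0.1,0.5],[0,0,0,0,0,-0.3,0.5],[0,0,0,0,0,-0.5,0.5],[0,0,0,0,0,-0.7,0.5],[0,0,0,0,0,-0.7,0.5],[0,0,0,0,0,-0.4,0.5],[0,0,0,0,0,-0.2,0.5],[0,0,0,0,0,0,0.5]]'
python3 -c "
from h import *
cv2.imwrite('pics/w12.png',env.read_camera('wrist')[:,:,::-1])
suggest((.461,.228,.165),103.7,8)"
```

```text
clock: 21.8
tcp_pos: [0.4607, -0.0195, 0.1623]
orientation: [0.001, 0.707, 0.708, 0.0]
wrist_force: [0.1, 0.3, -2.8]
finger_gap: 0.0598
at [ 0.4599 -0.0193  0.1611] th 90.09 tilt 0.02  -> row x 8 : [-0.0, -0.0, -0.213, 0.616, 0.068, -0.01]
```

View pics/w12.png

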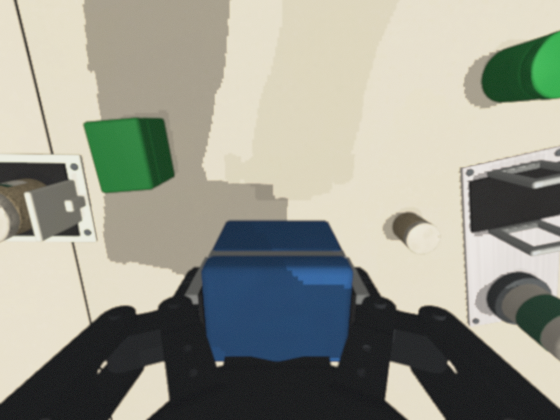

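```bash
python3 -m inch '[[0,0,-0.1,0.3,0.03,0,0.5],[0,0,-0.2,0.6,0.07,0,0.5],[0,0,-0.2,0.6,0.07,0,0.5],[0,0,-0.2,0.6,0.07,0,0.5],[0,0,-0.2,0.6,0.07,0,0.5],[0,0,-0.2,0.6,0.07,0,0.5],[0,0,-0.2,0.6,0.07,0,0.5],[0,0,-0.2,0.6,0.07,0,0.5],[0,0,-0.2,0.5,0.03,0,0.5],[0,0,-0.2,0.2,0,0,0.5],[0,0,0,0,0,0,0.5],[0,0,0,0,0,0,0.5]]'
python3 - <<'E'
from h import *
st=env.get_state();im=env.read_camera("wrist")[:,:,::-1];cv2.imwrite("pics/w13.png",im)
import json;json.dump({k:np.array(v).tolist() for k,v in st.items()},open("pics/w13.json","w"))
suggest((.461,.228,.11),103.7,2)
E
```

```text
clock: 23.05
tcp_pos: [0.4585, 0.2404, 0.1604]
orientation: [-0.0, 0.607, 0.795, -0.001]
wrist_force: [-0.8, -0.5, -1.3]
finger_gap: 0.0592
at [0.4588 0.2401 0.1608] th 105.22 tilt 0.1  -> row x 2 : [-0.005, 0.003, 0.095, -0.123, -0.009, 0.508]
```

View pics/w13.png

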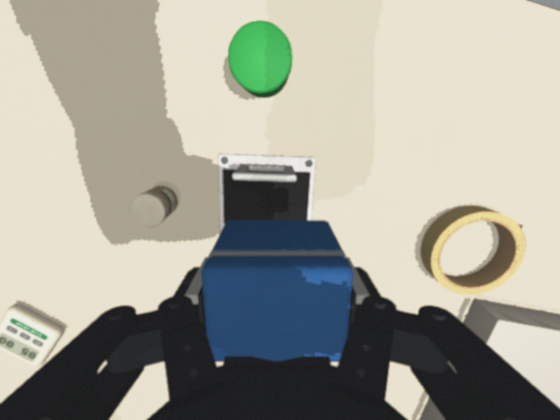

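```bash
python3 -m inch '[[0,0,0.1,-0.12,-0.01,0.5,0.5],[0,0,0.1,-0.12,-0.01,0.5,0.5],[0,0,0,0,0,0,0.5],[0,0,0,0,0,0,0.5]]'
python3 - <<'E'
from h import *
st=env.get_state();im=env.read_camera("wrist")[:,:,::-1];cv2.imwrite("pics/w14.png",im)
cv2.imwrite("pics/w14c.png",cv2.resize(im[140:260,200:350],None,fx=5,fy=5,interpolation=cv2.INTER_CUBIC))
import json;json.dump({k:np.array(v).tolist() for k,v in st.items()},open("pics/w14.json","w"))
suggest((.461,.228,.028),103.7,2)
E
```

```text
clock: 23.5
tcp_pos: [0.4611, 0.2283, 0.1116]
orientation: [-0.0, 0.618, 0.786, -0.001]
wrist_force: [0.3, -0.5, -2.4]
finger_gap: 0.0596
at [0.4619 0.2288 0.1124] th 103.62 tilt 0.05  -> row x 2 : [0.003, -0.0, -0.005, -0.006, -0.011, 0.844]
```

View pics/w14c.png

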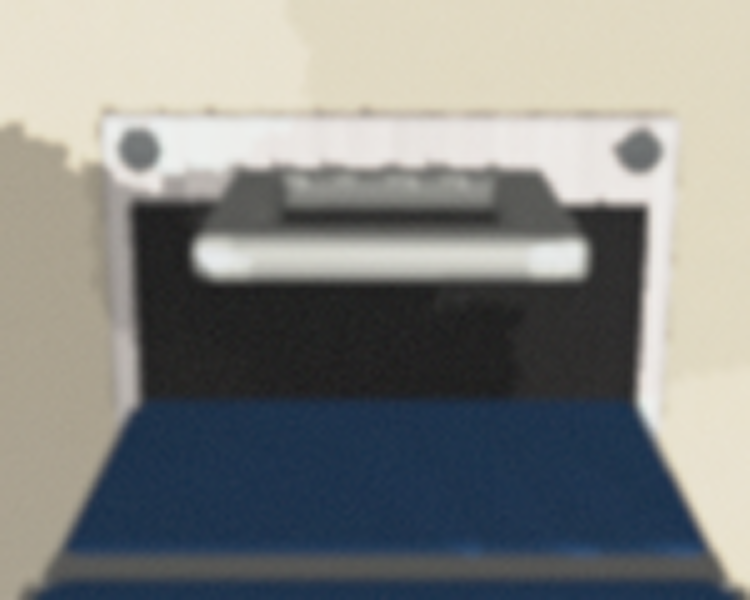

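```bash
python3 - <<'E'
from h import *
import json
st={k:np.array(v) for k,v in json.load(open("pics/w14.json")).items()}
C=cam("wrist",st);u=np.array([np.cos(np.radians(13.7)),np.sin(np.radians(13.7))])
for n,(a,b,z) in dict(frame=(390,282,.062),padedge=(390,203,.008),tinbot=(388,402,.095),tintop=(385,0,0)).items():
    p=onz(C,200+a/5,140+b/5,z)[:2];print(n,p,"along x from bay",(p-[.461,.228])@u)
print("tcp rel",(st["tcp_pos"][:2]-[.461,.228])@u)
E
```

```text
frame [0.4332912  0.22146318] along x from bay -0.02846862417361674
padedge [0.43310324 0.22164749] along x from bay -0.02860758646266309
tinbot [0.43900757 0.22247924] along x from bay -0.02267425310957448
tintop [0.40109955 0.21301263] along x from bay -0.06174581052671143
tcp rel 0.00018319877060433358
```

```bash
python3 -m inch '[[0,0,0,0,0.01,0.3,0.5],[0,0,0,0,0,0.4,0.5],[0,0,0,0,0,0.4,0.5],[0,0,0,0,0,0.3,0.5],[0,0,0,0,0,0.1,0.5],[0,0,0,0,0,0,0.5],[0,0,0,0,0,0,0.5]]'
```

```text
clock: 24.25
tcp_pos: [0.4628, 0.2298, 0.0378]
orientation: [0.001, 0.618, 0.786, 0.001]
wrist_force: [0.6, 0.3, -2.6]
finger_gap: 0.0598
```

```bash
python3 -m inch '[[0,0,0,-0.027,-0.03,0.1,0.5],[0,0,0,0,0,0.08,0.5],[0,0,0,0,0,0,0.5],[0,0,0,0,0,0,0.5]]';python3 -m inch '[[0,0,0,0,0,0.03,0.5],[0,0,0,0,0,0,0.5]]'
```

```text
clock: 24.65
tcp_pos: [0.4605, 0.2277, 0.0274]
orientation: [-0.0, 0.618, 0.786, -0.0]
wrist_force: [-0.7, 0.3, -2.7]
finger_gap: 0.059
clock: 24.85
tcp_pos: [0.4606, 0.2277, 0.0259]
orientation: [0.0, 0.618, 0.786, -0.0]
wrist_force: [0.3, -0.1, -3.0]
finger_gap: 0.0596
```

```bash
python3 -m inch '[[0,0,0,0,0.01,0.02,0.5],[0,0,0,0,0,0,0.5]]';python3 -m inch '[[0,0,0,0,0,0.02,0.5],[0,0,0,0,0,0,0.5]]'
```

```text
clock: 25.05
tcp_pos: [0.461, 0.2279, 0.0253]
orientation: [0.0, 0.618, 0.786, -0.0]
wrist_force: [-0.8, -1.3, 1.2]
finger_gap: 0.0598
clock: 25.25
tcp_pos: [0.461, 0.2279, 0.0252]
orientation: [0.0, 0.618, 0.786, 0.0]
wrist_force: [-4.7, -1.6, 9.2]
finger_gap: 0.0597
```

Contact. I'll release, go up and inspect.

```bash
python3 -m inch '[[0,0,0,0,0,-0.02,0.35],[0,0,0,0,0,0,0.15],[0,0,0,0,0,0,0],[0,0,0,0,0,0,0],[0,0,0,0,0,0,0],[0,0,0,0,0,-0.5,0],[0,0,0,0,0,-0.9,0],[0,0,0,0,0,-0.9,0],[0,0,0,0,0,-0.9,0],[0,0,0,0,0,-0.5,0],[0,0,0,0,0,0,0],[0,0,0,0,0,0,0]]'
python3 - <<'E'
from h import *
st=env.get_state();im=env.read_camera("wrist")[:,:,::-1];cv2.imwrite("pics/w15.png",im)
cv2.imwrite("pics/w15c.png",cv2.resize(im[150:300,220:350],None,fx=4,fy=4,interpolation=cv2.INTER_CUBIC))
import json;json.dump({k:np.array(v).tolist() for k,v in st.items()},open("pics/w15.json","w"));print(st["tcp_pos"])
E
```

```text
clock: 26.45
tcp_pos: [0.4614, 0.2279, 0.2102]
orientation: [0.0, 0.618, 0.786, 0.0]
wrist_force: [-1.6, 0.3, -0.0]
finger_gap: 0.0852
[0.46137285 0.22791974 0.21020806]
```

View pics/w15.png

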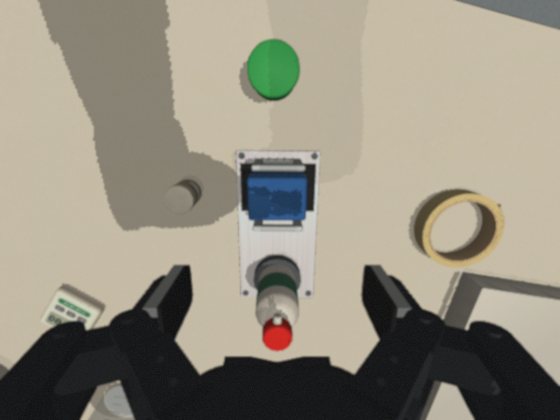

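View pics/w15c.png

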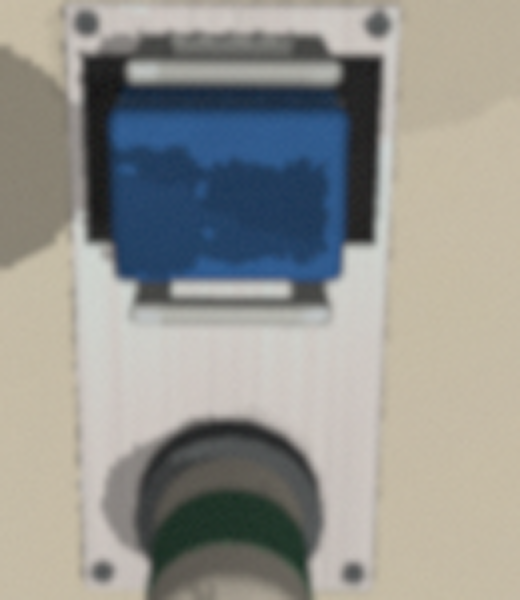

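```bash
python3 - <<'E'
from h import *
import json
st={k:np.array(v) for k,v in json.load(open("pics/w15.json")).items()}
im=cv2.imread("pics/w15.png").astype(int);m=((im[:,:,2]>130)&(im[:,:,1]<70)&(im[:,:,0]<70)).astype(np.uint8)
ys,xs=np.nonzero(m);print("red",xs.min(),xs.max(),ys.min(),ys.max())
C=cam("wrist",st);u=np.array([np.cos(np.radians(13.7)),np.sin(np.radians(13.7))])
T=np.array([onz(C,220+a/4,150+b/4,.068)[:2] for a,b in((110,112),(349,112),(340,278),(118,278))]).mean(0)
w=np.array([-u[1],u[0]])
P=np.array([onz(C,220+a/4,150+b/4,.008)[:2] for a,b in((85,58),(383,58))]).mean(0)+u*.0295
print("tin",T,"pad",P,"diff xy",(T-P)@u,(T-P)@w)
B=np.array([onz(C,220+a/4,150+b/4,.006)[:2] for a,b in((67,6),(400,8),(86,586),(372,588))]);print("xdir",(B[2:].mean(0)-B[:2].mean(0)))
c=((xs.min()+xs.max())/2, ys.max()-(xs.max()-xs.min())/2*1.0)
print(c,onz(C,*c,.126), "geom",P+.12*u)
top=cam("top")
E
python3 - <<'E'
import cv2
im=cv2.imread("pics/w15.png");cv2.imwrite("pics/w15d.png",cv2.resize(im[280:370,230:330],None,fx=5,fy=5,interpolation=cv2.INTER_CUBIC))
E
```

```text
red 263 291 325 349
tin [0.4596965  0.22712826] pad [0.46261024 0.22937401] diff xy -0.0033627203938825924 -0.0014917778922575505
xdir [0.18977751 0.04506326]
(np.float64(277.0), np.float64(335.0)) [0.57199888 0.25418405 0.126     ] geom [0.57919614 0.25779459]
```

View pics/w15d.png

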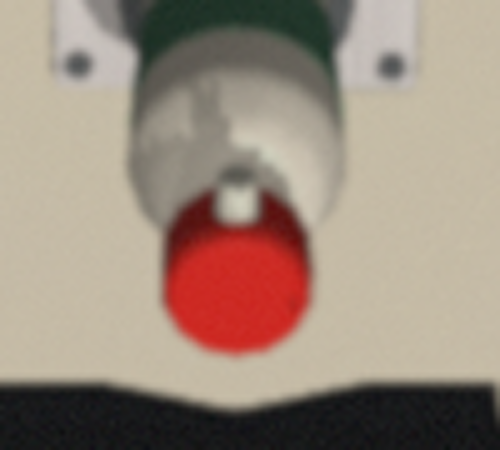

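```bash
python3 - <<'E'
from h import *
import json
st={k:np.array(v) for k,v in json.load(open("pics/w15.json")).items()}
c,Rm,p=cam("wrist",st);u=np.array([np.cos(np.radians(13.7)),np.sin(np.radians(13.7))]);w=np.array([-u[1],u[0]])
for s in (1,.97):
    for dz in (0,.008):
        c2=dict(c);c2["fx"]=c["fx"]*s;c2["fy"]=c["fy"]*s;C=(c2,Rm,p+[0,0,dz])
        g=lambda L,z:np.array([onz(C,220+a/4,150+b/4,z)[:2] for a,b in L])
        B=g(((67,6),(400,8),(86,586),(372,588)),.006)
        T=g(((110,112),(349,112),(340,278),(118,278)),.068)
        F=g(((235,85),(235,303)),.062)
        P=g(((85,58),(383,58),(375,242),(90,242)),.008)
        cap=onz(C,277.6,337.6,.126)[:2]
        bay=B.mean(0)-u*.056
        f=lambda q:np.round([(q-bay)@u,(q-bay)@w],4)
        print(s,dz,"L",np.linalg.norm(B[2:].mean(0)-B[:2].mean(0)).round(4),"W",np.linalg.norm(B[1]-B[0]).round(4),np.linalg.norm(B[3]-B[2]).round(4),"bay",bay.round(4),"tin",f(T.mean(0)),"tinsz",np.linalg.norm(T[1]-T[0]).round(4),np.linalg.norm(T[2]-T[1]).round(4),"pad",f(P.mean(0)),"frames",[f(q)[0] for q in F],"cap",cap.round(4),f(cap))
E
```

```text
1 0 L 0.1951 W 0.0971 0.0977 bay [0.4604 0.2281] tin [-0.0009 -0.0008] tinsz 0.0588 0.0432 pad [0.0013 0.0006] frames [np.float64(-0.0281), np.float64(0.0298)] cap [0.5747 0.2554] [ 0.1176 -0.0005]
1 0.008 L 0.1996 W 0.0993 0.0999 bay [0.4633 0.2288] tin [-0.0018 -0.0008] tinsz 0.0604 0.0444 pad [0.     0.0006] frames [np.float64(-0.0298), np.float64(0.0296)] cap [0.5814 0.2571] [ 0.1214 -0.0005]
0.97 0 L 0.2013 W 0.0999 0.101 bay [0.4613 0.2283] tin [-0.0023 -0.0008] tinsz 0.0605 0.0445 pad [-0.0006  0.0006] frames [np.float64(-0.0304), np.float64(0.0292)] cap [0.579  0.2565] [ 0.121  -0.0005]
0.97 0.008 L 0.206 W 0.1022 0.1033 bay [0.4643 0.2291] tin [-0.0032 -0.0008] tinsz 0.0622 0.0457 pad [-0.0019  0.0006] frames [np.float64(-0.0322), np.float64(0.0291)] cap [0.5858 0.2582] [ 0.1249 -0.0005]
```

The tin is square and within about 2 mm of the pad's centre, with its broad side towards the can. Next is the cap, whose top is at about pixel (278,338). That puts it at (0.578, 0.2565).

```bash
python3 -m inch '[[0,0,0,0,0.4,0,1],[0,0,0,0,0.5,0,1],[0,0,0,0,0.6,0,1],[0,0,0,0,0.5,0,1],[0,0,0,0,0.4,0,1],[0,0,0,0,0,0,1],[0,0,0,0,0,0,1],[0,0,0,0,0,0,1]]' 20
python3 -c "
from h import *
suggest((.578,.2565,.15),103.7,2)
cv2.imwrite('pics/w16.png',env.read_camera('wrist')[:,:,::-1])
s=env.read_camera('scene')[:,:,::-1];cv2.imwrite('pics/s16.png',cv2.resize(s[180:320,150:330],None,fx=4,fy=4))"
```

```text
clock: 27.3
tcp_pos: [0.5762, 0.2559, 0.2089]
orientation: [-0.001, 0.618, 0.786, -0.001]
wrist_force: [0.1, 0.7, -0.0]
finger_gap: -0.0001
at [0.5762 0.2559 0.2089] th 103.69 tilt 0.16  -> row x 2 : [-0.01, 0.001, -0.0, 0.001, 0.02, 0.589]
```

View pics/w16.png

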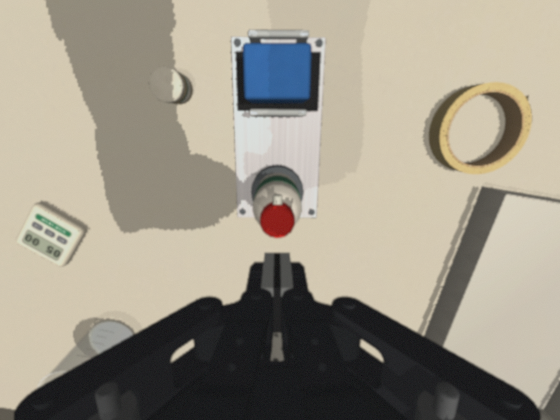

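View pics/s16.png

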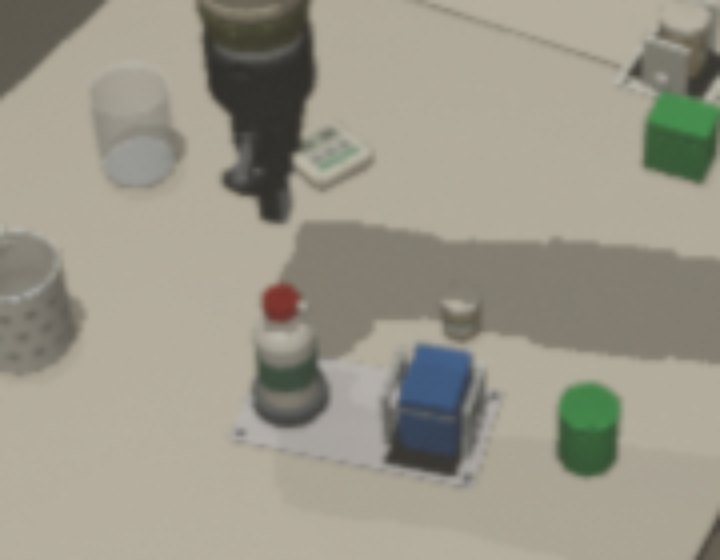

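The tin sits between the frames, and the cap is now near the picture centre at about (277,221), which gives a better fix.

```bash
python3 - <<'E'
from h import *
im=cv2.imread("pics/w16.png").astype(int);m=(im[:,:,2]>110)&(im[:,:,1]<60)&(im[:,:,0]<60);ys,xs=np.nonzero(m);print(xs.min(),xs.max(),ys.min(),ys.max())
C=cam("wrist");r=(xs.max()-xs.min())/2
c=onz(C,(xs.min()+xs.max())/2,ys.max()-r,.126);print(c)
suggest((c[0],c[1],.135),103.7,3)
E
```

```text
261 293 205 236
[0.57674221 0.25534177 0.126     ]
at [0.5766 0.2561 0.2098] th 103.7 tilt 0.06  -> row x 3 : [-0.002, 0.0, -0.0, -0.005, 0.0, 0.499]
```

```bash
python3 -m inch '[[0,0,0,-0.01,0.01,0.4,1],[0,0,0,0,0,0.5,1],[0,0,0,0,0,0.3,1],[0,0,0,0,0,0.1,1],[0,0,0,0,0,0,1],[0,0,0,0,0,0,1]]'
```

```text
clock: 28.0
tcp_pos: [0.5786, 0.256, 0.1462]
orientation: [0.0, 0.618, 0.786, 0.001]
wrist_force: [-0.0, -0.1, 0.1]
finger_gap: 0.0003
```

```bash
python3 -m inch '[[0,0,0,0,0,0.15,1],[0,0,0,0,0,0.15,1],[0,0,0,0,0,0,1],[0,0,0,0,0,0,1]]';python3 -m inch '[[0,0,0,0,0,0.08,1],[0,0,0,0,0,0,1]]';python3 -m inch '[[0,0,0,0,0,0.06,1],[0,0,0,0,0,0,1]]'
```

```text
clock: 28.4
tcp_pos: [0.578, 0.2558, 0.1296]
orientation: [-0.0, 0.618, 0.786, -0.0]
wrist_force: [0.3, 0.7, -0.5]
finger_gap: 0.0
clock: 28.6
tcp_pos: [0.5786, 0.256, 0.1259]
orientation: [0.0, 0.618, 0.786, 0.0]
wrist_force: [0.4, -0.8, 2.2]
finger_gap: -0.0
clock: 28.8
tcp_pos: [0.5786, 0.256, 0.1232]
orientation: [0.0, 0.618, 0.786, 0.0]
wrist_force: [-0.4, 0.1, 3.2]
finger_gap: 0.0003
```

Contact came at 0.126 as expected, and the force is rising at about the spring's rate. Pressing on.

```bash
python3 -m inch '[[0,0,0,0,0,0.06,1],[0,0,0,0,0,0.04,1],[0,0,0,0,0,0,1]]';python3 -m inch '[[0,0,0,0,0,0.02,1],[0,0,0,0,0,0,1]]'
```

```text
clock: 29.1
tcp_pos: [0.5786, 0.256, 0.1183]
orientation: [0.0, 0.618, 0.786, 0.0]
wrist_force: [0.4, -0.2, 5.6]
finger_gap: -0.0003
clock: 29.3
tcp_pos: [0.5786, 0.256, 0.118]
orientation: [0.0, 0.618, 0.786, 0.001]
wrist_force: [-0.9, -0.1, 8.1]
finger_gap: 0.0001
```

```bash
python3 -m inch '[[0,0,0,0,0,0.02,1],[0,0,0,0,0,0,1],[0,0,0,0,0,0,1]]';python3 -m inch '[[0,0,0,0,0,-0.1,1],[0,0,0,0,0,-0.2,1],[0,0,0,0,0,-0.4,1],[0,0,0,0,0,-0.7,1],[0,0,0,0,0,-0.7,1],[0,0,0,0,-0.4,0,1],[0,0,0,0,-0.4,0,1],[0,0,0,0,0,0,1],[0,0,0,0,0,0,1]]'
python3 - <<'E'
from h import *
im=env.read_camera("wrist")[:,:,::-1];cv2.imwrite("pics/w17.png",im)
s=env.read_camera('scene')[:,:,::-1];t=env.read_camera('top')[:,:,::-1]
cv2.imwrite('pics/t17.png',t);cv2.imwrite('pics/s17.png',cv2.resize(s[160:360,130:350],None,fx=3,fy=3,interpolation=cv2.INTER_CUBIC))
C=cam("wrist");x=im.astype(int);m=(x[:,:,2]>110)&(x[:,:,1]<60)&(x[:,:,0]<60);ys,xs=np.nonzero(m);print(xs.min(),xs.max(),ys.min(),ys.max(),env.get_state()["tcp_pos"])
E
```

```text
clock: 29.6
tcp_pos: [0.5787, 0.256, 0.118]
orientation: [0.001, 0.618, 0.786, 0.001]
wrist_force: [-2.4, -1.1, 12.6]
finger_gap: 0.0002
clock: 30.5
tcp_pos: [0.5393, 0.2464, 0.2209]
orientation: [-0.0, 0.618, 0.786, -0.0]
wrist_force: [0.3, -0.4, 0.0]
finger_gap: -0.0002
263 292 242 261 [0.53998391 0.24648517 0.22052591]
```

View pics/s17.png

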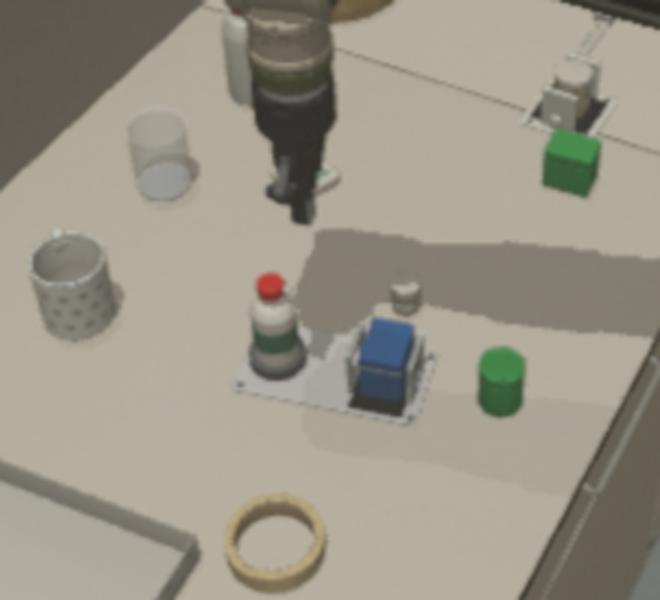

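View pics/w17.png

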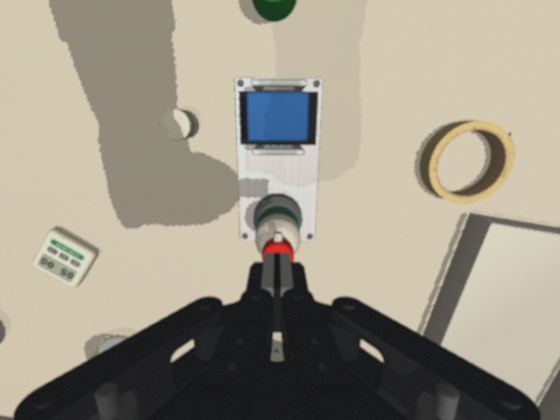

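View pics/t17.png

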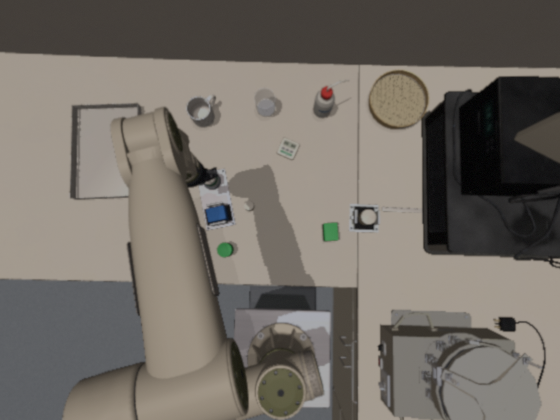

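The last pictures show the tin between the frames (wrist 278,118) and the jar in the rack (top 368,216). The cap is back up, and the timer, tape, green things and small jar are in place. The robot is touching nothing, so I'll hand it in.

```bash
python3 -c "
from workcell import env
print(env.hand_in())"
```

```text
the job is handed in; nothing more can be done
None
```

I swapped the tin and the jar, pressed the spray cap and handed the job in at about 31 s of the 72 s. The tin went to the clear middle first, then the jar into the rack, and the tin was regripped across its 60 mm for the stand.

What my last checks showed:
- **Jar:** it stands upright, about 1 mm from the centre of the rack pad.
- **Tin:** it stands squarely between the stand's frames with a broad side towards the can. It is 1–2 mm off centre by most readings. One rougher reading gave 3.4 mm, because the wrist camera measures sizes about 3% small.
- **Cap:** contact came at 126 mm above the bench. I pressed it 8 mm down to its stop, where the force rose to about 13 N, above the 6 N spring. In the pictures afterwards it looks back up.
- **Set-downs and forces:** both were released only after touching down, tin and jar alike. No force reading at the end of a move exceeded about 14 N.
- **Bystanders:** the timer, tape and calliper, and the look-alikes, appear where they were. I judged this by eye and did not measure it.

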